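# Brace a square jar and unscrew its tight lid

### The job

Stand the closed square jar in the wooden jar holder, pushed fully home so the holder keeps it from turning, then unscrew its tight lid anticlockwise (seen from above), stop turning once the thread has run out, and lift the lid straight off. Finish while still holding the lid, level and centred just above the open jar, a few centimetres at most clear of the rim; do not put it down or let go, leave the jar seated in the holder, and leave the other things on the worktop alone.

Things in the scene. Friction and masses are not known exactly. Their poses are not given: they have to be found in the camera images.
- jar: loose white stoneware jar, about 0.35 kg: square body 58 x 58 mm with rounded edges, 72 mm tall, sloping shoulder to 78 mm, round neck 44 mm wide. Starts upright on the worktop, lid on tight (112 mm tall in all); it may be lifted by the lid or the body. Origin: centre of the underside; z up, x and y along the sides of the square (a quarter turn looks the same)
- cap: loose round fluted screw lid of the jar, bare aluminium, 60 mm across, 26 mm tall, 0.05 kg, hollow below with two inner lugs (the jar's neck goes 23 mm into it). Origin: centre of its lower edge, 86 mm above the jar's underside when tight; z up. It keeps its place when let go part-way. About 5 degrees and 0.8 mm of play on the thread. Until free of the thread, pulling it up lifts the jar too
- cap_top (a point): centre of the lid's top face, 26 mm above the lid's origin
- jar_rim (a point): centre of the jar's rim, 109 mm above the jar's underside
- jar_thread (a joint): how far the lid is unscrewed, rad: 0 = tight (at the start), grows anticlockwise from above; the lid can be lifted off from 1.7 to 2.6 (97 to 150 degrees); further on its lugs run under the next thread ridge. Turning takes about 0.5 N m, more than the jar's friction on the worktop resists, so outside the holder the jar turns along
- holder: wooden jar holder stuck to the worktop on suction feet, cannot move: base plate 110 x 110 mm, open-topped square socket 63 x 63 mm inside (2.5 mm clearance each side of the jar), walls 10 mm thick, their top 48 mm above the worktop with a 4 mm inner bevel. Origin: centre of the underside, on the worktop; z up, x and y along the socket's sides (a quarter turn is the same)
- holder_floor (a point): centre of the socket's floor, 12 mm above the worktop; the seated jar's underside rests here
- lemon: bystander: lemon, 71 x 53 x 51 mm; origin under its middle
- spice_jar: bystander: spice shaker jar, 42 mm across, 106 mm tall; origin at the centre of its underside
- mug: bystander: mug, 86 mm across, 88 mm tall; origin at the centre of its underside
- spoon: bystander: metal serving spoon lying flat, 241 x 50 x 20 mm; origin under its middle
- syrup: bystander: syrup bottle, 183 mm tall, about 75 mm wide; origin at the centre of its underside
There are look-alikes about, which are no part of the job. What is shaped like the jar but pink is not meant.

How it is judged:
By the outcome, as a careful person would: the job done as asked, in the order asked, and still so for the second after the job is handed in, while the arm keeps its last pose, push and grip.
It also fails if it takes over 64 s, if anything falls off the work surface, if the arm or the gripper's body presses on something with over 40 N, if the wrist force passes 120 N, or if a joint passes its speed limit or range.

### The arm

A 6-joint arm with a two-finger parallel gripper is mounted at the origin on a cart in front of the work surface, level with it; the furniture and walls round the work are solid. World frame = base frame: x ahead of the robot, y to its left, z up, the work surface at z = 0. Lengths are in m, angles in rad, forces in N, time in s.
With the tool pointing down it reaches from about 0.275 to 0.775 m from the base axis. Payload 14.6 kg.
Tool frame: the origin (TCP) lies at the very end of the fingers, on their centre line; the grasp point (between the pads) lies bot.hold_point_z behind it (bot.hold_point_z is the distance from the TCP to the grasp point, in m); z points along the fingers, y is the line along which they close (so a half turn about z gives the same grasp; the last joint's range is limited). The gripper opens to 85 mm and grips with 20 to 120 N. Pads are 22 mm wide; open, the fingers measure 114 mm over their backs; the gripper's body (76 mm by 85 mm) begins 54 mm behind the grasp point. The pads swing forward as they close: fully open they stand 13 mm farther back than shut.
Start: joints at [-1.351, 0.263, -0.048, 1.259, 0, 1.415], TCP at [0.192, -0.489, 0.205] pointing down, gripper open.
Joint ranges: [-2.65, 2.65], [-0.89, 1.7], [-1.18, 1.37], [-2.13, 2.11], [-1.35, 1.29], [-3.14, 3.14]. Speed limits (rad/s): [1.89, 1.89, 2.57, 2.79, 3.14, 3.14].

### API

Orientations are given as a rotation vector (axis times angle).
In Python, from station import bot gives the robot as it stands. The module is installed in compiled form; this text tells all that it offers.
- The arm moves only by the tool drive_tool, never from a script. Its argument "rows" is a list that holds one entry, the list of rows, each a list of 4 numbers: the shift along the tool's x, y, z in cm, then the turn about the tool's z in rad. A call has 1 to 8 rows; each row is the pose to reach, as a shift and turn from the pose commanded when the call began, along the tool's axes at that moment; what a row does not reach only later rows make up. A row lasts 1/12 s, in which the tool goes at most 41.7 mm and 7.16 degrees, less where a joint would pass 70% of its speed; a pose out of reach is approached as far as the arm can. A call with a gripper value outside its range is refused whole. "claw" is the closure, from 0 (fully open) to 1 (shut), set as the call begins (left out, the last holds). The fingers move at their own pace and stop on an object; "force" is the grip in N (left out, the last holds). Time passes only in rows, so rows that repeat a pose let the fingers close. It gives the time, the measured TCP pose, the force and the opening at its end, in the units of the state.
- bot.state(): the state, without advancing time (a new reading comes with each control period).
- bot.read_camera(name): name is "scene" or "top"; returns a dict with "image" (384x512x3 uint8, red, green, blue), "intrinsics" (3x3 intrinsics, pixels), "view" (4x4, takes a point from world to camera coordinates). Camera axes: x right, y down, z forward; pixel columns grow to the right and rows downward; lengths in m; the calibration is good to about 2 mm. A picture is of the moment at which its call begins. There is no depth.
- bot.job_done(): hands the job in, once; it reports no verdict.
The state is a dict: "clock": time; "joint_pos": joint angles; "joint_vel": joint speeds; "effort": joint torques, N m; "eef_pos": TCP position; "tool_rot": TCP orientation; "force": force on the tool from outside, world axes, zero at the start; "wrist_torque": the same for the moment, N m; "finger_gap": opening from 0.0 (shut) to 1.0 (fully open).
Only numpy, scipy, OpenCV 4.12 (cv2) and the standard library are available. Lean on these libraries where they do the work, as an engineer would, in place of code of your own. Each camera call takes 0.05 s, during which the arm holds its last target. There are 200 camera calls.

## Working session

There is one attempt and no reset: what is moved stays moved. The work goes in short steps, Python scripts to look and compute and a tool call to move; the robot and the scene stay as the last step left them, time stands still between calls to the robot, and variables do not carry over. Pictures are saved under pics/ and viewed, on a budget of 10 in all, crops included, one or two more only if the job needs it, and the job is handed in when it is done.

Besides the shell and the picture viewer there is one more tool, called after "Emit:" in YAML: its name, and indented under it one key for each argument. drive_tool: Moves the arm, as the interface text tells. Its arguments: {"type":"object","properties":{"rows":{"type":"array","items":{"type":"array","items":{"type":"array","items":{"type":"number"}}}},"claw":{"type":"number"},"force":{"type":"number"}},"required":["rows"]}

```bash
mkdir -p pics; cat > h.py <<'E'
import numpy as np,cv2
from station import bot
def cam(n):
    d=bot.read_camera(n); return d["image"],np.array(d["intrinsics"]),np.array(d["view"])
def ray(K,V,u,v,z):
    R,t=V[:3,:3],V[:3,3]; c=-R.T@t; d=R.T@np.linalg.inv(K)@[u,v,1]
    return c+d*(z-c[2])/d[2]
def proj(K,V,p):
    q=K@(V[:3,:3]@np.array(p)+V[:3,3]); return q[:2]/q[2]
def save(n,im): cv2.imwrite('pics/'+n,cv2.cvtColor(im,cv2.COLOR_RGB2BGR))
E
python3 - <<'E'
from h import *
for n in("top","scene"):
    i,K,V=cam(n); save(n+'0.png',i); np.savez(n+'0.npz',i=i,K=K,V=V)
    print(n,K.round(1).tolist(),(-V[:3,:3].T@V[:3,3]).round(3),V[:3,:3].round(2).tolist())
print(bot.state(),bot.hold_point_z)
E
```

```text
top [[355.3, 0.0, 263.2], [0.0, 355.3, 193.1], [0.0, 0.0, 1.0]] [0.51  0.002 1.19 ] [[0.03, -1.0, 0.01], [-1.0, -0.03, -0.06], [0.06, -0.01, -1.0]]
scene [[436.9, 0.0, 260.1], [0.0, 436.9, 184.7], [0.0, 0.0, 1.0]] [0.209 0.738 0.913] [[-0.9, -0.43, -0.02], [-0.28, 0.63, -0.72], [0.32, -0.65, -0.69]]
{'clock': 0.1, 'joint_pos': array([-1.35129503e+00,  2.63466724e-01, -4.88519627e-02,  1.25943363e+00,
        3.99296439e-07,  1.41551989e+00]), 'joint_vel': array([ 0.00018857, -0.00130064,  0.00195487,  0.00181634,  0.00082818,
        0.00066967]), 'effort': array([ 3.66579567e-03, -6.38577676e+01,  3.85061574e+01,  1.00028174e-02,
       -1.13046888e-04,  4.03406170e-05]), 'eef_pos': array([ 0.19213025, -0.48828307,  0.20458544]), 'tool_rot': array([-3.08565722e+00, -5.85082208e-01,  4.75723370e-05]), 'force': array([ 0.50821983, -0.13887798,  0.09671418]), 'wrist_torque': array([-0.00235982, -0.02613452,  0.05286163]), 'finger_gap': 1.0044415788324166} 0.0187
```

View pics/top0.png

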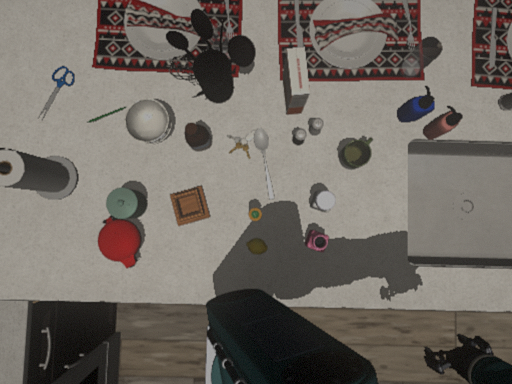

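View pics/scene0.png

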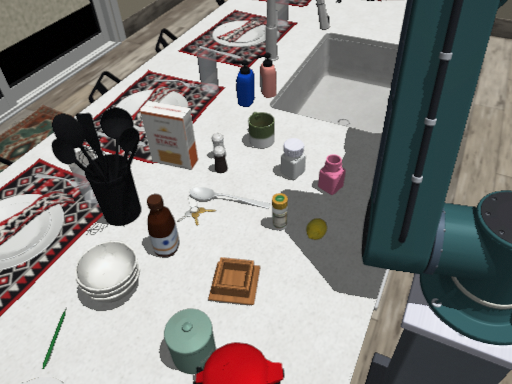

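Top view: the white jar is at about (322,200), its pink look-alike at (316,240), and the holder at (189,205). In the scene view the white jar is at (292,158), the pink one at (331,174), and the holder at (235,280). The white one fits the description. Next I'll confirm it in an enlarged crop and take measurements.

```bash
python3 - <<'E'
from h import *
t=np.load('top0.npz');s=np.load('scene0.npz')
def crop(i,x,y,w=60):
    return cv2.resize(i[y-w//2:y+w//2,x-w//2:x+w//2],(390,390),interpolation=cv2.INTER_CUBIC)
c=np.hstack([np.vstack([crop(t['i'],322,200),crop(t['i'],189,205)]),np.vstack([crop(s['i'],292,160),crop(s['i'],235,280)])])
c=cv2.resize(c,(600,600)); save('crop.png',c)
print(ray(t['K'],t['V'],322,199,.112),ray(t['K'],t['V'],189,205,.03),ray(s['K'],s['V'],294,147,.112),ray(s['K'],s['V'],235,275,.03))
E
```

```text
[ 0.56761558 -0.19081272  0.112     ] [0.54001308 0.22795405 0.03      ] [ 0.55579924 -0.19018804  0.112     ] [0.53829403 0.22348301 0.03      ]
```

View pics/crop.png

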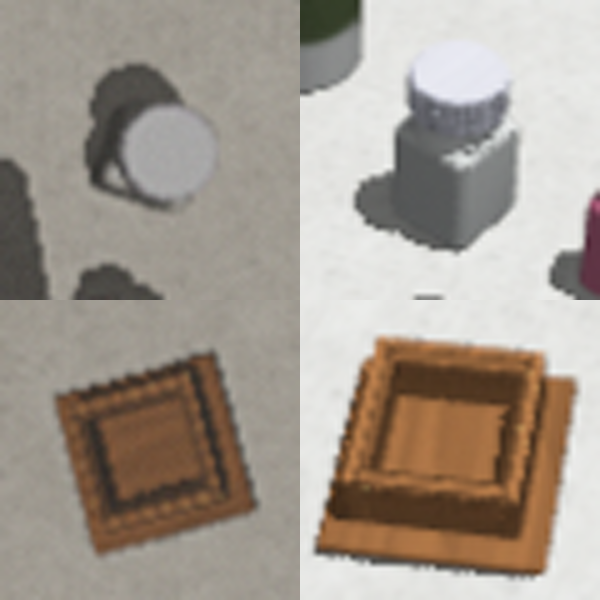

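The crop confirms it: white square jar, aluminium lid centred at top (325.5,200.5) and scene (294,145). The holder is empty. Next, precise centres and yaws.

```bash
python3 - <<'E'
from h import *
t=np.load('top0.npz');s=np.load('scene0.npz')
def blob(m,x,y):
    n,l,st,c=cv2.connectedComponentsWithStats(m.astype(np.uint8)); k=l[y,x]; return (l==k).astype(np.uint8)
def R(a,u,v,z): return ray(a['K'],a['V'],u,v,z)
# lid
for a,p,thr,z in((t,(325,200),150,.112),(s,(294,145),170,.112)):
    hsv=cv2.cvtColor(a['i'],cv2.COLOR_RGB2HSV); x,y=p
    print('px',a['i'][y,x],a['i'][y,x-12])
# top lid: bright bluish vs warm counter
i=t['i'].astype(int); 
m=blob((i[...,2]-i[...,0]>-4)&(i.sum(2)>420),325,200)
c=cv2.findContours(m,0,1)[0][0]; (u,v),r=cv2.minEnclosingCircle(c); M=cv2.moments(m,True)
print('top lid',u,v,r,m.sum(),M['m10']/M['m00'],M['m01']/M['m00'],R(t,M['m10']/M['m00'],M['m01']/M['m00'],.110))
i=s['i'].astype(int)
m=blob((i[...,2]-i[...,0]>8)&(i.sum(2)>560),294,145)
c=cv2.findContours(m,0,1)[0][0]; e=cv2.fitEllipse(c); print('scene lid',e,R(s,*e[0],.112))
# holder base
for a,p in((t,(174,215)),(s,(262,290))):
    hsv=cv2.cvtColor(a['i'],cv2.COLOR_RGB2HSV)
    m=(hsv[...,0]<22)&(hsv[...,1]>95); m=cv2.morphologyEx(m.astype(np.uint8),cv2.MORPH_CLOSE,np.ones((3,3)))
    q=(189,205) if a is t else (235,275)
    b=blob(m,*q); c=cv2.findContours(b,0,1)[0][0]; pts=cv2.convexHull(c)
    ap=cv2.approxPolyDP(pts,4,True)[:,0]; print('holder',b.sum(),ap.tolist())
    W=np.array([R(a,*k,.012)[:2] for k in ap.astype(float)])
    print(W.round(3).tolist(),W.mean(0)); r=cv2.minAreaRect((np.array([R(a,*k[0],.012)[:2] for k in c.astype(float)])*1000).astype(np.float32)); print(r)
# jar body base edges in scene
P=[R(s,u,v,0.002)[:2] for u,v in((281.2,171),(294,180),(305.2,171.6))]; print('jar base',np.round(P,3))
for A,B in((0,1),(1,2)):
    d=P[B]-P[A]; print(np.hypot(*d),np.degrees(np.arctan2(d[1],d[0]))%90)
P=[R(t,292+x/5,170+y/5,.072)[:2] for x,y in((93,185),(187,210))]; d=P[1]-P[0]; print(np.round(P,3),np.hypot(*d),np.degrees(np.arctan2(d[1],d[0]))%90)
E
```

```text
px [169 167 166] [57 58 56]
px [230 232 240] [222 223 221]
top lid 325.435791015625 200.11468505859375 9.248031616210938 264 325.5151515151515 200.0189393939394 [ 0.5649185  -0.20196869  0.11      ]
scene lid ((293.5086975097656, 144.4219512939453), (10.84475326538086, 18.40445327758789), 93.98770904541016) [ 0.56157238 -0.20065791  0.112     ]
holder 1029 [[201, 186], [209, 216], [178, 224], [171, 194]]
[[0.605, 0.194], [0.506, 0.164], [0.477, 0.265], [0.575, 0.292]] [0.54068895 0.22895394]
((539.4703979492188, 229.93299865722656), (106.03182220458984, 107.70347595214844), 17.74991226196289)
holder 1859 [[220, 258], [252, 261], [259, 267], [252, 304], [209, 299]]
[[0.604, 0.183], [0.525, 0.158], [0.501, 0.167], [0.472, 0.268], [0.57, 0.298]] [0.53441372 0.21475561]
((538.909912109375, 225.23800659179688), (106.89730834960938, 122.43963623046875), 17.398630142211914)
jar base [[ 0.596 -0.192]
 [ 0.544 -0.171]
 [ 0.527 -0.22 ]]
0.05590570440552996 67.15543069288651
0.05216806821335493 70.50148595700848
[[ 0.543 -0.162]
 [ 0.529 -0.222]] 0.06127647142755193 76.7279263248232
```

Jar at about (0.563, -0.2015), yaw 70°. Holder at about (0.539, 0.2295), yaw 17.4°. Both fit the given sizes. I'll approach with tool yaw 70°.

```bash
cat >> h.py <<'E'
from scipy.spatial.transform import Rotation as Ro
def go(x,y,z,yaw=None):
    s=bot.state(); R=Ro.from_rotvec(s['tool_rot']).as_matrix(); y0=np.degrees(np.arctan2(R[1,0],R[0,0]))
    d=R.T@(np.array([x,y,z])-s['eef_pos'])*100
    print('clock %.2f'%s['clock'],'pos',s['eef_pos'].round(4),'yaw %.1f'%y0,'tilt',R[:2,2].round(4),'gap %.3f'%s['finger_gap'],'F',s['force'].round(1),'M',s['wrist_torque'].round(2),'q6 %.2f'%s['joint_pos'][5])
    print('shift',d.round(2),'turn',0 if yaw is None else round(float(-np.radians((yaw-y0+180)%360-180)),3))
E
python3 -c "
from h import *
go(.563,-.2015,.20,70)"
```

```text
clock 0.10 pos [ 0.1921 -0.4883  0.2046] yaw 21.5 tilt [-0.0002  0.0009] gap 1.004 F [ 0.5 -0.1  0.1] M [-0.   -0.03  0.05] q6 1.42
shift [ 45.01 -13.11   0.48] turn -0.847
```

Emit:
drive_tool:
  rows:
    - [[3.5,-1,0.1,-0.1],[7,-2,0.1,-0.2],[10.5,-3,0.2,-0.3],[14,-4,0.2,-0.4],[17.5,-5,0.2,-0.5],[21,-6.1,0.3,-0.6],[24.5,-7.1,0.3,-0.7],[28,-8.2,0.3,-0.8]]
  claw: 0
  force: 90

```text
clock: 0.77
eef_pos: [0.4239, -0.3083, 0.2018]
tool_rot: [-2.611, -1.747, 0.0]
force: [-0.3, -1.9, 0.4]
finger_gap: 0.999
```

```bash
python3 -c "
from h import *
go(.563,-.2015,.20,70)"
```

```text
clock 0.77 pos [ 0.4239 -0.3083  0.2018] yaw 67.6 tilt [-0.0002  0.0002] gap 0.999 F [-0.3 -1.9  0.4] M [-0.09 -0.06 -0.04] q6 1.18
shift [15.18  8.79  0.18] turn -0.042
```

Emit:
drive_tool:
  rows:
    - [[3,1.7,0,0],[6,3.5,0,-0.02],[9,5.2,0.1,-0.03],[12,7,0.1,-0.04],[14,8.2,0.1,-0.04],[14.9,8.6,0.1,-0.04],[14.9,8.6,0.1,-0.04],[14.9,8.6,0.1,-0.04]]

```text
clock: 1.43
eef_pos: [0.5591, -0.2055, 0.2007]
tool_rot: [-2.579, -1.793, 0.001]
force: [-0.7, -0.0, 0.7]
finger_gap: 1.0
```

```bash
python3 - <<'E'
from h import *
go(.563,-.2015,.077,70)
i,K,V=cam("scene"); save('s1.png',cv2.resize(i[80:230,190:390],(800,600),interpolation=cv2.INTER_CUBIC))
E
```

```text
clock 1.43 pos [ 0.5591 -0.2055  0.2007] yaw 69.6 tilt [-0.0008  0.0001] gap 1.000 F [-0.7 -0.   0.7] M [ 0.01  0.02 -0.01] q6 1.44
shift [ 0.52  0.23 12.37] turn -0.006
```

View pics/s1.png

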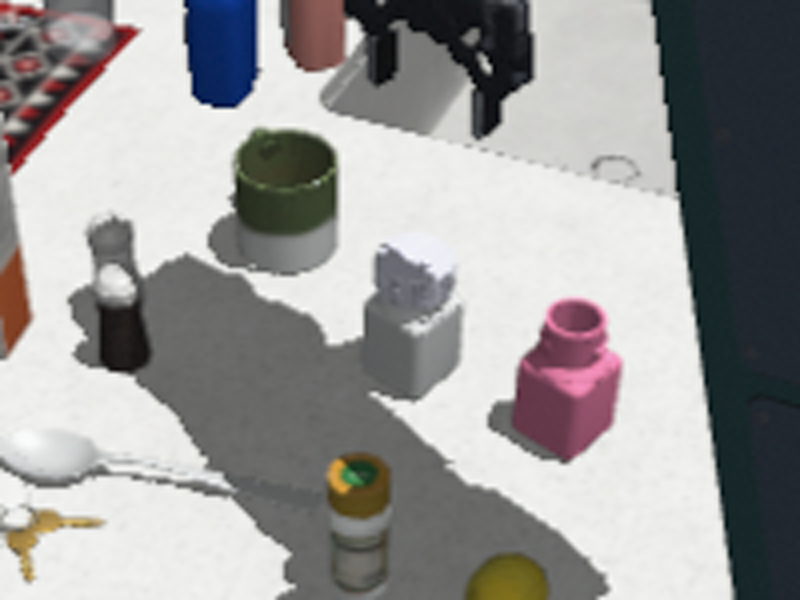

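The open gripper hangs above the white jar, with fingers at (380,60) and (487,110) and the lid at (415,250). Descending.

Emit:
drive_tool:
  rows:
    - [[0.5,0.2,1,0],[0.5,0.2,3,0],[0.5,0.2,5,0],[0.5,0.2,7,0],[0.5,0.2,9,0],[0.5,0.2,10.5,0],[0.5,0.2,11.5,0],[0.5,0.2,12.2,0]]

```text
clock: 2.15
eef_pos: [0.5622, -0.2017, 0.0777]
tool_rot: [-2.58, -1.791, 0.001]
force: [0.3, 0.3, 0.3]
finger_gap: 0.999
```

Emit:
drive_tool:
  rows:
    - [[0,0,0,0],[0,0,0,0],[0,0,0,0],[0,0,0,0]]

```text
clock: 2.48
eef_pos: [0.5636, -0.2017, 0.0798]
tool_rot: [2.579, 1.792, 0.001]
force: [-0.5, 0.2, -0.6]
finger_gap: 1.002
```

```bash
python3 - <<'E'
from h import *
go(.563,-.2015,.077,70)
i,K,V=cam("scene"); save('s2.png',cv2.resize(i[100:220,220:380],(800,600),interpolation=cv2.INTER_CUBIC))
E
```

```text
clock 2.48 pos [ 0.5636 -0.2017  0.0798] yaw 69.6 tilt [ 0.0012 -0.0006] gap 1.002 F [-0.5  0.2 -0.6] M [ 0.03  0.03 -0.  ] q6 1.45
shift [-0.   -0.06  0.28] turn -0.007
```

View pics/s2.png

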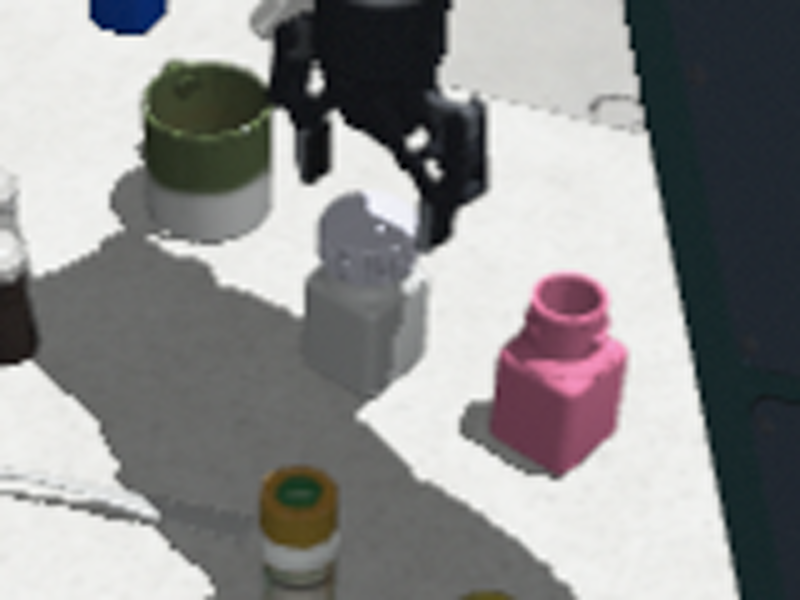

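```bash
python3 - <<'E'
from h import *
i,K,V=cam("scene"); s=bot.state(); R=Ro.from_rotvec(s['tool_rot']).as_matrix()
f=lambda p:((proj(K,V,p)-[220,100])*5).round()
for sy in(-1,1):
  for sx in (-1,1): print('tip',sy,sx,[f(s['eef_pos']+R@[sx*.011,sy*w,-.013]) for w in(.0425,.057)])
print('tcp',f(s['eef_pos']-[0,0,-.013]),'lidtop',f([.563,-.2015,.112]),'lidlow',f([.563,-.2015,.086]))
E
```

```text
tip -1 -1 [array([431., 270.]), array([450., 281.])]
tip -1 1 [array([406., 287.]), array([425., 299.])]
tip 1 -1 [array([324., 207.]), array([307., 196.])]
tip 1 1 [array([299., 223.]), array([282., 213.])]
tcp [364. 246.] lidtop [366. 221.] lidlow [364. 255.]
```

```bash
python3 - <<'E'
from h import *
i,K,V=cam("scene"); s=bot.state(); R=Ro.from_rotvec(s['tool_rot']).as_matrix()
p=np.array([.5591,-.2055,.2007])
for b in(-.013,-.026,-.04):
  print(b,[((proj(K,V,p+R@[0,sy*.05,b])-[190,80])*4).round() for sy in(-1,1)],[((proj(K,V,s['eef_pos']+R@[0,sy*.05,b])-[220,100])*5).round() for sy in(-1,1)])
t,K,V=cam("top"); c1=cv2.resize(t[150:250,270:370],(400,400),interpolation=cv2.INTER_CUBIC)
c2=cv2.resize(i[110:180,250:320],(400,400),interpolation=cv2.INTER_CUBIC)
save('t2.png',np.clip(np.hstack([c1,c2]).astype(float)*1.6,0,255).astype(np.uint8))
print('tcp top crop',(proj(K,V,s['eef_pos']+[0,0,.05])-[270,150])*4)
E
```

```text
-0.013 [array([480., 169.]), array([372., 111.])] [array([428., 285.]), array([303., 210.])]
-0.026 [array([481., 153.]), array([372.,  95.])] [array([429., 267.]), array([303., 193.])]
-0.04 [array([482., 135.]), array([373.,  78.])] [array([430., 249.]), array([303., 174.])]
tcp top crop [226.40768048 200.87710295]
```

View pics/t2.png

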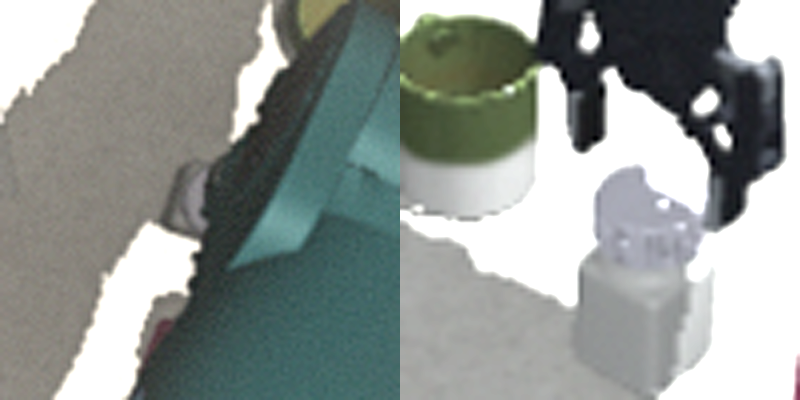

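```bash
python3 - <<'E'
from h import *
t=np.load('top0.npz'); R=Ro.from_rotvec([-3.08565722,-.585082208,0]).as_matrix(); p=np.array([.1921,-.4883,.2046])
im=cv2.resize(t['i'][310:384,400:500],(800,592),interpolation=cv2.INTER_CUBIC)
im=np.clip(im.astype(float)*2.5,0,255).astype(np.uint8)
for b,c in((-.013,(255,0,0)),(-.04,(0,255,0))):
  for sy in(-1,1):
    q=(proj(t['K'],t['V'],p+R@[0,sy*.05,b])-[400,310])*8; print(b,sy,q.round()); cv2.circle(im,tuple(int(v) for v in q),5,c,-1)
save('g0.png',im)
E
```

```text
-0.013 -1 [158. 290.]
-0.013 1 [433. 185.]
-0.04 -1 [196. 320.]
-0.04 1 [478. 212.]
```

View pics/g0.png

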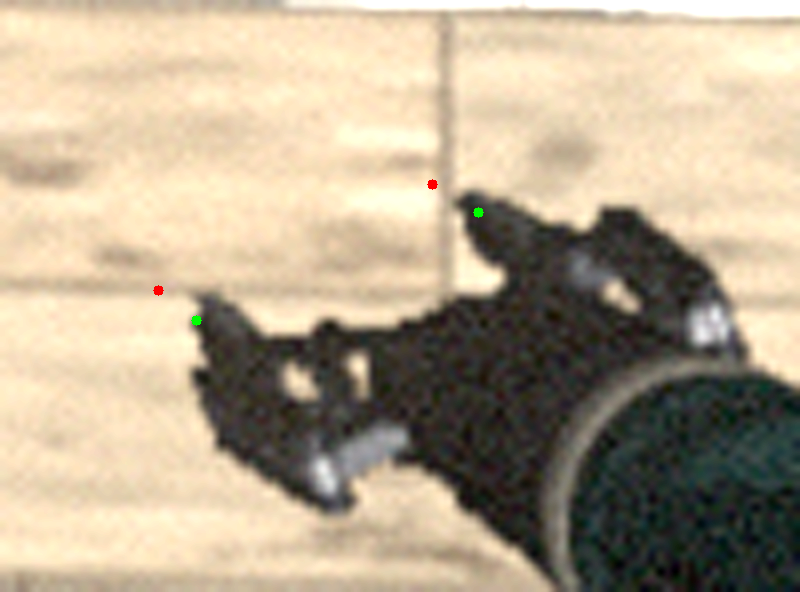

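In both views the fingertips sit about 36 mm behind the nominal TCP when open, and xy agrees. I'll go about 1.8 cm lower before closing.

Emit:
drive_tool:
  rows:
    - [[0,0,0.6,0],[0,0,1.2,0],[0,0,1.8,0],[0,0,2,0],[0,0,2,0]]

```text
clock: 3.1
eef_pos: [0.5627, -0.2012, 0.058]
tool_rot: [-2.579, -1.792, 0.001]
force: [0.2, -0.1, -0.5]
finger_gap: 0.999
```

Emit:
drive_tool:
  rows:
    - [[0,0,0,0],[0,0,0,0],[0,0,0,0],[0,0,0,0],[0,0,0,0],[0,0,0,0],[0,0,0,0],[0,0,0,0]]
  claw: 0.4
  force: 60

```text
clock: 3.77
eef_pos: [0.5638, -0.2018, 0.0595]
tool_rot: [2.579, 1.792, 0.001]
force: [3.4, -1.2, 5.0]
finger_gap: 0.688
```

```bash
python3 - <<'E'
from h import *
go(.563,-.2015,.077,70)
i,K,V=cam("scene"); save('s3.png',np.clip(1.3*cv2.resize(i[100:220,220:380],(800,600),interpolation=cv2.INTER_CUBIC).astype(float),0,255).astype(np.uint8))
E
```

```text
clock 3.77 pos [ 0.5638 -0.2018  0.0595] yaw 69.6 tilt [ 0.0014 -0.0006] gap 0.688 F [ 3.4 -1.2  5. ] M [-0.33 -0.8  -0.02] q6 1.45
shift [-0.   -0.08 -1.75] turn -0.007
```

View pics/s3.png

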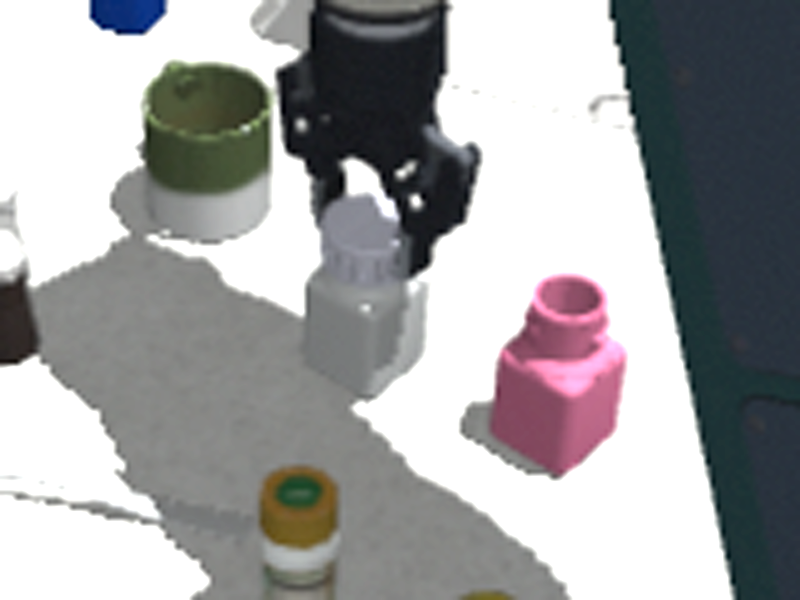

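The lid is gripped: gap 58 mm, and in the picture the fingertips at (410,265) are level with the lid's lower edge. Lifting.

Emit:
drive_tool:
  rows:
    - [[0,0,0,0],[0,0,0,0],[0,0,-0.5,0],[0,0,-1.5,0],[0,0,-3,0],[0,0,-5,0],[0,0,-7,0],[0,0,-9,0]]
  claw: 0.6
  force: 100

```text
clock: 4.48
eef_pos: [0.5622, -0.201, 0.1499]
tool_rot: [-2.578, -1.792, 0.002]
force: [0.5, -0.3, -5.6]
finger_gap: 0.679
```

Emit:
drive_tool:
  rows:
    - [[0,0,-2,0],[0,0,-4,0],[0,0,-6,0],[0,0,-6.5,0],[0,0,-6.5,0],[0,0,-6.5,0]]

```text
clock: 4.98
eef_pos: [0.5627, -0.2013, 0.2131]
tool_rot: [-2.579, -1.792, 0.001]
force: [0.7, 0.1, -6.6]
finger_gap: 0.675
```

```bash
python3 - <<'E'
from h import *
go(.539,.2295,.215,107)
E
```

```text
clock 4.98 pos [ 0.5627 -0.2013  0.2131] yaw 69.6 tilt [-0.0012  0.0006] gap 0.675 F [ 0.7  0.1 -6.6] M [-0.04 -0.05 -0.07] q6 1.45
shift [ 39.55 -17.24  -0.16] turn -0.653
```

Emit:
drive_tool:
  rows:
    - [[1.5,-0.6,0,-0.04],[4,-1.7,0,-0.1],[7,-3,0,-0.18],[10.2,-4.4,0,-0.26],[13.4,-5.8,0,-0.34],[16.6,-7.2,0,-0.42],[19.8,-8.6,0,-0.5],[23,-10,0,-0.58]]

```text
clock: 5.65
eef_pos: [0.5482, 0.0509, 0.2126]
tool_rot: [-1.952, -2.459, 0.002]
force: [2.3, 0.6, -5.5]
finger_gap: 0.676
```

```bash
python3 - <<'E'
from h import *
go(.539,.2295,.215,107)
E
```

```text
clock 5.65 pos [0.5482 0.0509 0.2126] yaw 103.1 tilt [-0.0024  0.0002] gap 0.676 F [ 2.3  0.6 -5.5] M [-0.03 -0.05 -0.02] q6 1.29
shift [17.6   3.15 -0.23] turn -0.068
```

Emit:
drive_tool:
  rows:
    - [[3.2,0.6,0,-0.02],[6.4,1.2,0,-0.05],[9.6,1.8,0,-0.05],[12.6,2.3,0,-0.05],[15,2.8,0,-0.05],[16.5,3.1,0,-0.05],[17.2,3.1,0,-0.05],[17.2,3.1,0,-0.05]]

```text
clock: 6.32
eef_pos: [0.5405, 0.2247, 0.2127]
tool_rot: [-1.893, -2.505, 0.002]
force: [0.2, -0.6, -6.6]
finger_gap: 0.675
```

Emit:
drive_tool:
  rows:
    - [[0,0,0,0],[0,0,0,0],[0,0,0,0],[0,0,0,0]]

```text
clock: 6.65
eef_pos: [0.5417, 0.2227, 0.214]
tool_rot: [1.899, 2.503, -0.0]
force: [-0.4, -0.2, -5.3]
finger_gap: 0.677
```

```bash
python3 - <<'E'
from h import *
go(.539,.2295,.14,107)
i,K,V=cam("scene"); np.savez('s4.npz',i=i,K=K,V=V); p=bot.state()['eef_pos']
u,v=proj(K,V,p+[0,0,-.02]).astype(int); print(u,v)
u0,v0=u-70,v-40
im=np.clip(1.3*cv2.resize(i[v0:v0+105,u0:u0+140],(800,600),interpolation=cv2.INTER_CUBIC).astype(float),0,255).astype(np.uint8)
print('origin',u0,v0,'scale',800/140); save('s4.png',im)
E
```

```text
clock 6.65 pos [0.5417 0.2227 0.214 ] yaw 105.6 tilt [-0.     -0.0001] gap 0.677 F [-0.4 -0.2 -5.3] M [-0.04  0.05 -0.08] q6 1.55
shift [ 0.73 -0.08  7.4 ] turn -0.024
229 230
origin 159 190 scale 5.714285714285714
```

View pics/s4.png

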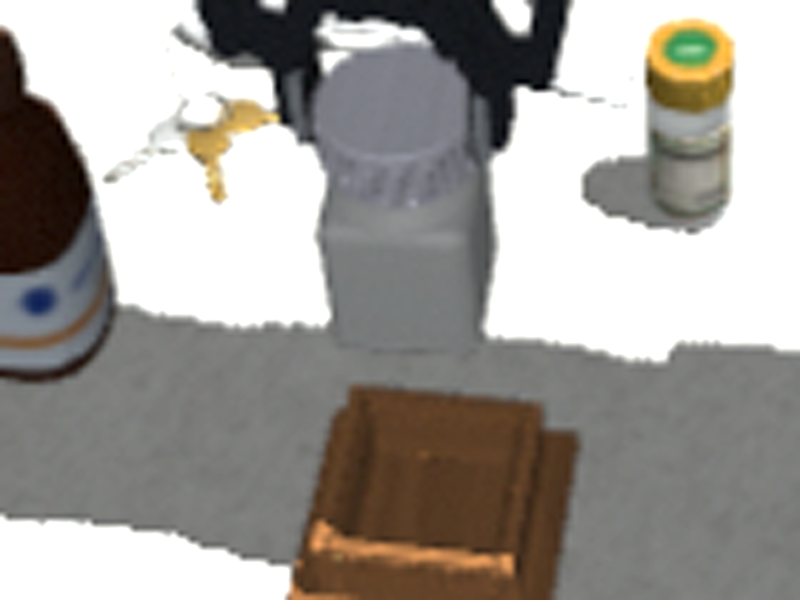

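The jar hangs upright just above the holder. Its front bottom edge runs from about (340,346) to (475,352), and the holder's front wall from (315,525) to (515,560). Next I'll turn these edges into yaw and offset.

```bash
python3 - <<'E'
from h import *
a=np.load('s4.npz'); K,V=a['K'],a['V']; g=cv2.GaussianBlur(a['i'].astype(np.float32).mean(2),(0,0),.7)
def edge(cols,r0,r1,pol,z,nm):
    P=[]
    for u in cols:
        d=pol*np.gradient(g[:,u])[r0:r1]; k=int(d.argmax()); 
        if 0<k<len(d)-1:
            den=d[k-1]-2*d[k]+d[k+1]; k+= .5*(d[k-1]-d[k+1])/den
        P.append((u,r0+k))
    P=np.array(P); f=np.polyfit(P[:,0],P[:,1],1); res=P[:,1]-np.polyval(f,P[:,0])
    ok=abs(res)<.8; f=np.polyfit(P[ok,0],P[ok,1],1)
    A,B=[ray(K,V,u,np.polyval(f,u),z) for u in(cols[0],cols[-1])]
    print(nm,P[:,1].round(1).tolist(),'yaw %.1f'%(np.degrees(np.arctan2(*(B-A)[1::-1]))%90),A[:2].round(4),B[:2].round(4)); return f
print(g[246:258,[222,230,238]].round().T.tolist())
edge(range(221,241),248,256,-1,.1545,'jar bottom-'); edge(range(221,241),248,256,1,.1545,'jar bottom+')
edge(range(220,244),226,236,-1,.2265,'shoulder-')
edge(range(216,250),278,292,1,.048,'holder front wall rise'); edge(range(222,252),255,264,1,.048,'back wall?');edge(range(222,252),255,264,-1,.048,'back wall-')
def C(x,y,z): return ray(K,V,159+x/5.714,190+y/5.714,z)[:2].round(4)
print('jar corners bottom',C(340,345,.1545),C(475,352,.1545),'shoulder',C(322,232,.2265),C(492,240,.2265))
print('lid ctr',C(392,103,.2665))
print('holder wall outer back',C(350,388,.048),C(543,405,.048),'front',C(310,530,.048),C(520,568,.048))
E
```

```text
[[94.0, 94.0, 94.0, 93.0, 92.0, 93.0, 95.0, 96.0, 96.0, 96.0, 91.0, 73.0], [94.0, 94.0, 94.0, 94.0, 92.0, 88.0, 91.0, 94.0, 94.0, 94.0, 95.0, 87.0], [94.0, 94.0, 94.0, 93.0, 93.0, 93.0, 94.0, 96.0, 96.0, 96.0, 95.0, 92.0]]
jar bottom- [255.0, 255.0, 255.0, 255.0, 255.0, 255.0, 255.0, 250.1, 250.1, 249.9, 249.9, 249.9, 249.9, 249.8, 249.7, 249.7, 255.0, 248.0, 250.6, 250.4] yaw 49.9 [0.5425 0.264 ] [0.514  0.2301]
jar bottom+ [251.1, 251.4, 252.3, 252.3, 252.2, 252.3, 252.2, 252.3, 252.2, 252.1, 252.1, 252.2, 252.1, 252.0, 252.0, 252.0, 252.0, 252.4, 253.2, 253.1] yaw 21.2 [0.5472 0.2556] [0.5086 0.2406]
shoulder- [232.0, 232.1, 232.1, 232.2, 232.1, 232.0, 232.0, 232.0, 232.1, 232.3, 232.5, 232.6, 232.7, 232.8, 232.8, 232.9, 233.0, 233.0, 232.9, 232.8, 227.0, 227.7, 226.0, 226.0] yaw 21.8 [0.5414 0.258 ] [0.4975 0.2405]
holder front wall rise [281.3, 282.3, 283.2, 283.6, 283.8, 283.9, 284.1, 284.3, 284.4, 284.4, 284.5, 284.6, 284.7, 284.8, 284.9, 285.1, 285.3, 285.4, 285.4, 285.5, 285.6, 285.7, 285.8, 285.9, 286.1, 286.4, 286.5, 286.5, 286.6, 286.6, 286.5, 286.5, 286.6, 286.5] yaw 17.3 [0.561  0.2727] [0.4871 0.2497]
back wall? [261.6, 261.0, 260.2, 263.0, 263.0, 263.0, 260.5, 260.5, 255.0, 261.4, 261.2, 261.1, 261.2, 261.3, 261.4, 261.4, 261.4, 255.0, 262.1, 262.0, 262.1, 262.1, 262.2, 255.0, 255.0, 255.0, 255.0, 255.0, 255.0, 256.7] yaw 39.1 [0.5762 0.2164] [0.5204 0.1711]
back wall- [257.1, 257.1, 257.0, 257.0, 257.1, 257.3, 257.3, 257.4, 257.8, 257.9, 257.9, 257.9, 258.0, 258.0, 258.1, 258.3, 258.3, 258.4, 258.8, 258.9, 258.9, 258.9, 258.9, 259.0, 259.2, 259.3, 259.3, 259.5, 259.8, 259.9] yaw 17.4 [0.585  0.2003] [0.5166 0.1789]
jar corners bottom [0.5539 0.2545] [0.5056 0.2363] shoulder [0.5518 0.2588] [0.4944 0.2371]
lid ctr [0.5384 0.2245]
holder wall outer back [0.5873 0.2049] [0.5084 0.179 ] front [0.5677 0.2738] [0.4821 0.2545]
```

Jar yaw is 21.3° against the holder's 17.35°, so I turn 4° clockwise. The centre needs about (-3, +6.5) mm. Correct, then lower to just above the walls.

```bash
python3 - <<'E'
from h import *
go(.5388,.2292,.116,101.6)
E
```

```text
clock 6.70 pos [0.5417 0.2228 0.214 ] yaw 105.6 tilt [ 0.     -0.0001] gap 0.674 F [ 0.2  0.5 -5.3] M [ 0.01  0.01 -0.01] q6 1.55
shift [ 0.7  -0.11  9.8 ] turn 0.071
```

Emit:
drive_tool:
  rows:
    - [[0.3,-0.1,0.5,0.03],[0.7,-0.1,2,0.07],[0.7,-0.1,4,0.07],[0.7,-0.1,6,0.07],[0.7,-0.1,8,0.07],[0.7,-0.1,9.3,0.07],[0.7,-0.1,9.8,0.07],[0.7,-0.1,9.8,0.07]]

```text
clock: 7.37
eef_pos: [0.5383, 0.2296, 0.1152]
tool_rot: [-1.984, -2.435, 0.002]
force: [-0.4, 0.3, -5.1]
finger_gap: 0.678
```

Emit:
drive_tool:
  rows:
    - [[0,0,0,0],[0,0,0,0],[0,0,0,0],[0,0,0,0]]

```text
clock: 7.7
eef_pos: [0.5392, 0.2301, 0.1167]
tool_rot: [1.983, 2.436, 0.002]
force: [-0.1, -0.1, -5.4]
finger_gap: 0.672
```

```bash
python3 - <<'E'
from h import *
go(.5388,.2292,.0715,101.6)
i,K,V=cam("scene"); np.savez('s5.npz',i=i,K=K,V=V); p=bot.state()['eef_pos']
u0,v0=165,210
im=np.clip(1.3*cv2.resize(i[v0:v0+105,u0:u0+140],(800,600),interpolation=cv2.INTER_CUBIC).astype(float),0,255).astype(np.uint8)
save('s5.png',im)
E
```

```text
clock 7.70 pos [0.5392 0.2301 0.1167] yaw 101.7 tilt [0.0011 0.0003] gap 0.672 F [-0.1 -0.1 -5.4] M [-0.07 -0.   -0.01] q6 1.63
shift [-0.08 -0.06  4.52] turn 0.002
```

View pics/s5.png

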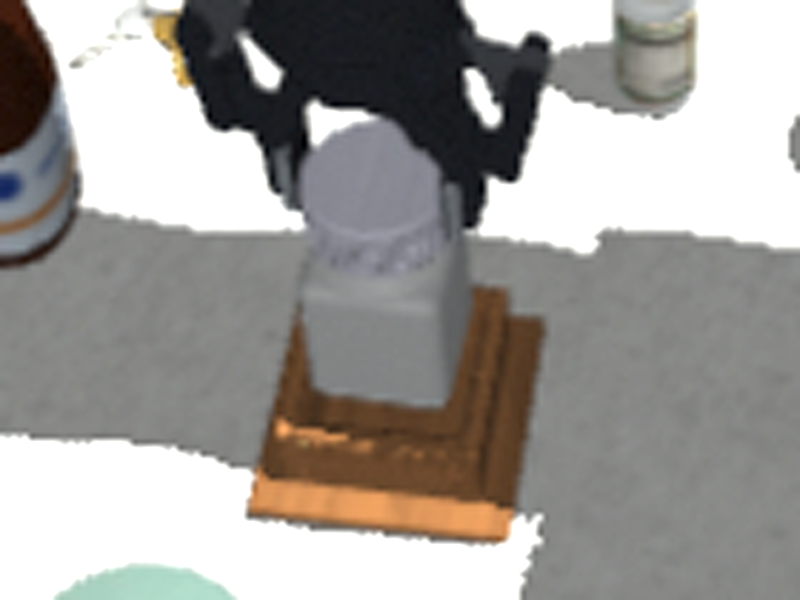

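Jar bottom edge runs (315,390)–(448,407), and the front wall's inner top edge about (290,425)–(470,455). Checking the gap numerically.

```bash
python3 - <<'E'
from h import *
a=np.load('s5.npz'); K,V=a['K'],a['V']
n=np.array([-.298,.9545]);t=np.array([.9545,.298])
def C(nm,x,y,z):
    p=ray(K,V,165+x/5.714,210+y/5.714,z)[:2]; print(nm,p.round(4),'n %.4f t %.4f'%(n@p,t@p)); return p
A=C('jarL',315,390,.057);B=C('jarR',448,407,.057);d=B-A;print(np.hypot(*d),np.degrees(np.arctan2(d[1],d[0]))%90)
A=C('shL',305,290,.129);B=C('shR',468,300,.129)
C('lid',372,180,.169)
C('base fl',250,517,0.0);C('base fr',508,540,0);A=C('base fl top',258,472,.012);B=C('base fr top',513,507,.012);d=B-A;print(np.degrees(np.arctan2(d[1],d[0]))%90,np.hypot(*d))
C('base back right',545,318,.012); C('wall br outer',508,290,.048)
C('bev l',280,425,.048);C('bev r',470,455,.048)
C('tgt',0,0,0)
p=np.array([.539,.2295]);print(n@p,t@p); p=bot.state()['eef_pos'][:2];print(n@p,t@p)
E
```

```text
jarL [0.5555 0.2614] n 0.0840 t 0.6081
jarR [0.5027 0.2463] n 0.0853 t 0.5532
0.054933101249647204 15.934369400342064
shL [0.5519 0.2633] n 0.0868 t 0.6053
shR [0.4926 0.2416] n 0.0838 t 0.5422
lid [0.5361 0.2324] n 0.0620 t 0.5809
base fl [0.573  0.2954] n 0.1112 t 0.6350
base fr [0.4709 0.2606] n 0.1084 t 0.5271
base fl top [0.5758 0.2814] n 0.0970 t 0.6335
base fr top [0.4722 0.2524] n 0.1002 t 0.5259
15.645899819844203 0.10762501945366318
base back right [0.5001 0.1623] n 0.0058 t 0.5257
wall br outer [0.5088 0.1787] n 0.0190 t 0.5389
bev l [0.564  0.2769] n 0.0963 t 0.6208
bev r [0.4876 0.2576] n 0.1006 t 0.5422
tgt [0.8346 0.0928] n -0.1601 t 0.8243
0.058435749999999995 0.5828665000000001
0.05901008369217697 0.5830988479031054
```

Jar and holder agree to within about 2 mm, and the bevel covers the rest. Lowering with force checks.

Emit:
drive_tool:
  rows:
    - [[0,-0.1,0.3,0],[0,-0.1,0.6,0],[0,-0.1,0.9,0],[0,-0.1,1.2,0],[0,-0.1,1.5,0],[0,-0.1,1.8,0],[0,-0.1,1.8,0]]

```text
clock: 8.33
eef_pos: [0.5375, 0.2298, 0.0972]
tool_rot: [-1.983, -2.436, 0.001]
force: [-0.1, -0.0, -5.9]
finger_gap: 0.678
```

```bash
python3 - <<'E'
from h import *
go(.5388,.2292,.0715,101.6)
E
```

```text
clock 8.33 pos [0.5375 0.2298 0.0972] yaw 101.7 tilt [-0.0009 -0.0002] gap 0.678 F [-0.1 -0.  -5.9] M [ 0.01 -0.    0.02] q6 1.63
shift [-0.08  0.12  2.57] turn 0.002
```

The jar is in the socket with no contact force (underside about 0.038). Continuing.

Emit:
drive_tool:
  rows:
    - [[0,0,0.3,0],[0,0,0.6,0],[0,0,0.9,0],[0,0,1.2,0],[0,0,1.5,0],[0,0,1.8,0],[0,0,2.1,0],[0,0,2.3,0]]

```text
clock: 9.0
eef_pos: [0.5377, 0.2298, 0.0745]
tool_rot: [-1.984, -2.436, 0.0]
force: [-0.0, 0.1, -5.3]
finger_gap: 0.676
```

Emit:
drive_tool:
  rows:
    - [[0,0,0.1,0],[0,0,0.2,0],[0,0,0.3,0],[0,0,0.3,0]]

```text
clock: 9.33
eef_pos: [0.5381, 0.2299, 0.0722]
tool_rot: [1.983, 2.436, 0.001]
force: [0.3, -0.2, 0.8]
finger_gap: 0.676
```

```bash
python3 - <<'E'
from h import *
go(.5388,.2292,.0715,101.6)
E
```

```text
clock 9.33 pos [0.5381 0.2299 0.0722] yaw 101.7 tilt [0.0007 0.0003] gap 0.676 F [ 0.3 -0.2  0.8] M [0.03 0.02 0.01] q6 1.63
shift [-0.08  0.05  0.07] turn 0.002
```

Emit:
drive_tool:
  rows:
    - [[0,0,0.1,0],[0,0,0.1,0],[0,0,0.1,0]]

```text
clock: 9.58
eef_pos: [0.5384, 0.23, 0.0717]
tool_rot: [1.983, 2.435, 0.002]
force: [-0.1, 0.1, 4.5]
finger_gap: 0.673
```

```bash
python3 - <<'E'
from h import *
go(.5388,.2292,.0715,101.6)
E
```

```text
clock 9.58 pos [0.5384 0.23   0.0717] yaw 101.7 tilt [0.0016 0.0005] gap 0.673 F [-0.1  0.1  4.5] M [0.05 0.03 0.  ] q6 1.63
shift [-0.08  0.02  0.02] turn 0.002
```

Seated: z matches the floor height and there is about 10 N on the floor. Starting to unscrew.

Emit:
drive_tool:
  rows:
    - [[0,0,0,0],[0,0,0,-0.08],[0,0,0,-0.16],[0,0,0,-0.24],[0,0,0,-0.32],[0,0,0,-0.4],[0,0,0,-0.4]]
  claw: 0.6
  force: 115

```text
clock: 10.17
eef_pos: [0.5384, 0.2303, 0.0717]
tool_rot: [1.453, 2.785, 0.003]
force: [0.0, 2.5, 6.9]
finger_gap: 0.676
```

```bash
python3 - <<'E'
from h import *
go(.5388,.2292,.0715,101.6)
E
```

```text
clock 10.17 pos [0.5384 0.2303 0.0717] yaw 124.9 tilt [0.0015 0.0011] gap 0.676 F [0.  2.5 6.9] M [ 0.4   0.18 -0.2 ] q6 1.23
shift [-0.12 -0.03  0.02] turn 0.407
```

Emit:
drive_tool:
  rows:
    - [[0,0,0,-0.1],[0,0,-0.02,-0.2],[0,0,-0.03,-0.3],[0,0,-0.04,-0.4],[0,0,-0.05,-0.5],[0,0,-0.05,-0.5]]

```text
clock: 10.67
eef_pos: [0.5393, 0.2296, 0.0723]
tool_rot: [0.717, 3.056, 0.001]
force: [4.1, -2.1, 4.0]
finger_gap: 0.678
```

```bash
python3 - <<'E'
from h import *
go(.5388,.2292,.0715,101.6)
E
```

```text
clock 10.67 pos [0.5393 0.2296 0.0723] yaw 153.6 tilt [ 0.003  -0.0002] gap 0.678 F [ 4.1 -2.1  4. ] M [-0.39 -0.78 -0.25] q6 0.73
shift [ 0.03 -0.06  0.08] turn 0.907
```

Emit:
drive_tool:
  rows:
    - [[0,0,-0.01,-0.1],[0,0,-0.02,-0.2],[0,0,-0.03,-0.3],[0,0,-0.04,-0.4],[0,0,-0.05,-0.5],[0,0,-0.06,-0.6],[0,0,-0.06,-0.6]]

```text
clock: 11.25
eef_pos: [0.5393, 0.23, 0.0727]
tool_rot: [-0.218, 3.131, 0.0]
force: [4.5, -1.3, 1.6]
finger_gap: 0.675
```

```bash
python3 - <<'E'
from h import *
go(.5388,.2292,.0715,101.6)
E
```

```text
clock 11.25 pos [0.5393 0.23   0.0727] yaw -172.0 tilt [0.0028 0.0005] gap 0.675 F [ 4.5 -1.3  1.6] M [ 0.05 -0.85 -0.25] q6 0.13
shift [ 0.06 -0.07  0.12] turn 1.507
```

Emit:
drive_tool:
  rows:
    - [[0,0,-0.01,-0.1],[0,0,-0.02,-0.2],[0,0,-0.03,-0.3],[0,0,-0.04,-0.4],[0,0,-0.04,-0.4]]

```text
clock: 11.67
eef_pos: [0.5391, 0.23, 0.073]
tool_rot: [-0.836, 3.026, -0.0]
force: [4.4, -0.3, 2.2]
finger_gap: 0.67
```

```bash
python3 - <<'E'
from h import *
go(.5388,.2292,.0715,101.6)
E
```

```text
clock 11.67 pos [0.5391 0.23   0.073 ] yaw -149.1 tilt [0.0024 0.0005] gap 0.670 F [ 4.4 -0.3  2.2] M [ 0.02 -0.73 -0.21] q6 -0.27
shift [ 0.06 -0.06  0.15] turn 1.907
```

Emit:
drive_tool:
  rows:
    - [[0,0,0,-0.1],[0,0,-0.02,-0.22],[0,0,-0.02,-0.22],[0,0,-0.02,-0.22]]

```text
clock: 12.0
eef_pos: [0.5388, 0.2299, 0.0731]
tool_rot: [-1.152, 2.921, -0.001]
force: [4.4, -0.2, 2.1]
finger_gap: 0.674
```

```bash
python3 - <<'E'
from h import *
go(.5388,.2292,.0715,101.6)
E
```

```text
clock 12.00 pos [0.5388 0.2299 0.0731] yaw -137.0 tilt [0.0019 0.0001] gap 0.674 F [ 4.4 -0.2  2.1] M [-0.09 -0.96 -0.19] q6 -0.49
shift [ 0.04 -0.05  0.16] turn 2.12
```

Emit:
drive_tool:
  rows:
    - [[0,0,-0.1,0],[0,0,-0.2,0],[0,0,-0.3,0],[0,0,-0.4,0],[0,0,-0.4,0],[0,0,-0.4,0]]

```text
clock: 12.5
eef_pos: [0.5378, 0.2298, 0.0769]
tool_rot: [-1.155, 2.921, -0.0]
force: [3.5, -0.4, 0.2]
finger_gap: 0.673
```

```bash
python3 - <<'E'
from h import *
go(.5388,.2292,.0715,101.6)
E
```

```text
clock 12.50 pos [0.5378 0.2298 0.0769] yaw -136.9 tilt [0.0003 0.0001] gap 0.673 F [ 3.5 -0.4  0.2] M [-0.24 -0.6  -0.16] q6 -0.49
shift [-0.03 -0.11  0.54] turn 2.121
```

Fz is near 0 after a 4 mm lift, so the jar's weight isn't coming with the lid. Easing the side load and lifting further.

Emit:
drive_tool:
  rows:
    - [[-0.05,-0.05,-0.3,0],[-0.05,-0.05,-0.6,0],[-0.05,-0.05,-0.9,0],[-0.05,-0.05,-1.2,0],[-0.05,-0.05,-1.2,0],[-0.05,-0.05,-1.2,0]]

```text
clock: 13.0
eef_pos: [0.5386, 0.23, 0.089]
tool_rot: [-1.155, 2.921, 0.0]
force: [0.6, 0.6, -0.6]
finger_gap: 0.674
```

```bash
python3 - <<'E'
from h import *
go(.5388,.2292,.0715,101.6)
i,K,V=cam("scene"); np.savez('s6.npz',i=i,K=K,V=V)
u0,v0=165,210
save('s6.png',np.clip(1.3*cv2.resize(i[v0:v0+105,u0:u0+140],(800,600),interpolation=cv2.INTER_CUBIC).astype(float),0,255).astype(np.uint8))
E
```

```text
clock 13.00 pos [0.5386 0.23   0.089 ] yaw -136.8 tilt [0.0004 0.0004] gap 0.674 F [ 0.6  0.6 -0.6] M [ 0.25 -0.24 -0.03] q6 -0.49
shift [ 0.04 -0.07  1.75] turn 2.122
```

View pics/s6.png

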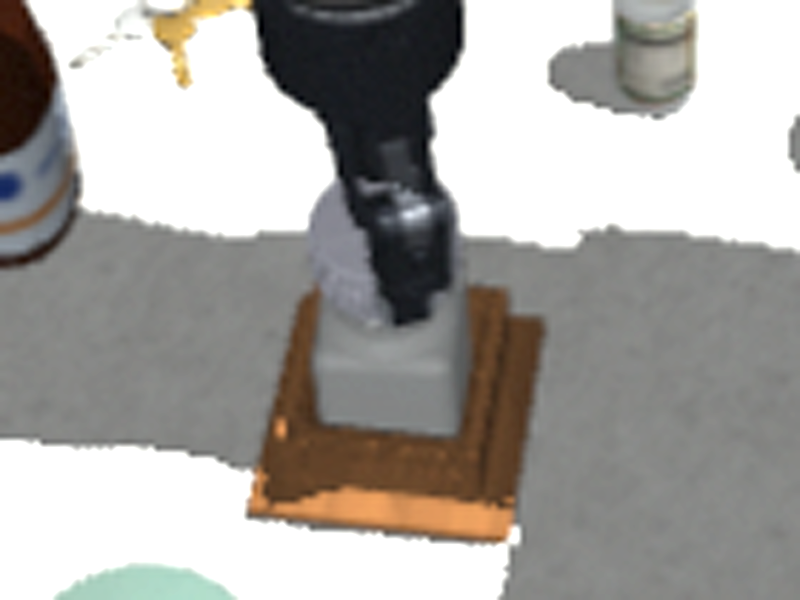

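The jar stays seated in the socket (shoulder at (390,355), walls around it) and the lid has risen. The lid's lower edge is now about 0.115 and the rim is at 0.121, so I lift about 2 cm more.

Emit:
drive_tool:
  rows:
    - [[0,0,-0.3,0],[0,0,-0.6,0],[0,0,-0.9,0],[0,0,-1.2,0],[0,0,-1.5,0],[0,0,-1.8,0],[0,0,-2.1,0],[0,0,-2.1,0]]

```text
clock: 13.72
eef_pos: [0.5388, 0.2299, 0.1103]
tool_rot: [-1.155, 2.921, -0.0]
force: [0.2, -0.1, -0.4]
finger_gap: 0.673
```

Emit:
drive_tool:
  rows:
    - [[0,0,0,0],[0,0,0,0],[0,0,0,0],[0,0,0,0]]

```text
clock: 14.05
eef_pos: [0.5384, 0.2298, 0.1095]
tool_rot: [1.155, -2.921, -0.0]
force: [1.0, 0.3, -1.2]
finger_gap: 0.671
```

```bash
python3 - <<'E'
from h import *
go(.5386,.23,.11)
i,K,V=cam("scene"); np.savez('s7.npz',i=i,K=K,V=V)
u0,v0=165,200
save('s7.png',np.clip(1.5*cv2.resize(i[v0:v0+105,u0:u0+140],(800,600),interpolation=cv2.INTER_CUBIC).astype(float),0,255).astype(np.uint8))
f=lambda p:((proj(K,V,p)-[u0,v0])*5.714).round()
print('exp rim',f([.5385,.2295,.121]),'rim front',f([.532,.2505,.121]),'lid low',f([.5386,.23,.1363]),'body front edge corners z=.084',f([.558,.2655,.084]),f([.502,.248,.084]))
E
```

```text
clock 14.05 pos [0.5384 0.2298 0.1095] yaw -136.8 tilt [-0.0003 -0.0001] gap 0.671 F [ 1.   0.3 -1.2] M [ 0.06 -0.06  0.04] q6 -0.49
shift [-0.03  0.   -0.05] turn 0
exp rim [378. 307.] rim front [368. 352.] lid low [375. 284.] body front edge corners z=.084 [299. 414.] [444. 429.]
```

View pics/s7.png

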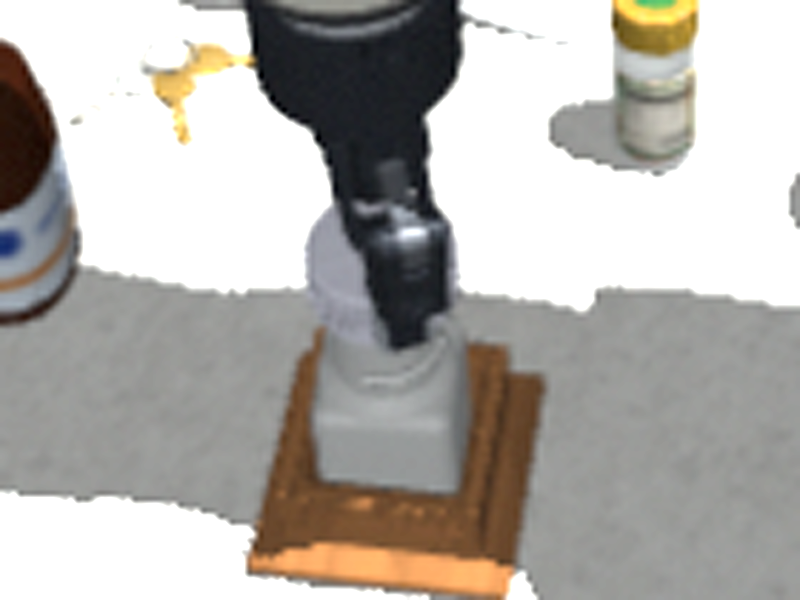

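The lid is off, held above the open neck, and the jar is still seated. The neck spans about x=333–452 and the lid about 307–457, so the lid may be 1–3 mm off centre. One numeric check follows.

```bash
python3 - <<'E'
from h import *
a=np.load('s7.npz'); K,V,i=a['K'],a['V'],a['i'].astype(int)
sat=cv2.cvtColor(a['i'],cv2.COLOR_RGB2HSV)[...,1]
for v in (244,248,252): print('lid row',v,i[v,214:250].mean(1).round().astype(int).tolist())
for v in (262,264,266,268,274,278): print('row',v,'sat',sat[v,214:252].tolist())
for v in(262,264,266): print(v,i[v,214:252].mean(1).round().astype(int).tolist())
for p in([.5384,.2298,.136],[.5384,.2298,.149],[.5385,.2295,.115],[.5385,.2295,.105],[.5385,.2295,.084]): print(p,proj(K,V,p).round(1))
print('dt 1mm',proj(K,V,[.5384-.00095,.2298-.0003,.115])-proj(K,V,[.5384,.2298,.115]))
E
```

```text
lid row 244 [233, 234, 233, 218, 150, 105, 107, 106, 107, 107, 106, 107, 104, 86, 50, 22, 23, 29, 39, 35, 35, 44, 49, 48, 45, 38, 28, 22, 20, 64, 114, 183, 232, 231, 232, 234]
lid row 248 [238, 238, 237, 221, 140, 104, 111, 108, 108, 107, 108, 107, 107, 107, 89, 34, 21, 20, 21, 22, 21, 30, 39, 38, 35, 27, 23, 22, 22, 71, 107, 146, 216, 235, 232, 228]
lid row 252 [106, 106, 107, 107, 107, 107, 105, 105, 103, 106, 111, 114, 118, 114, 112, 91, 34, 20, 18, 22, 22, 24, 24, 23, 27, 26, 26, 22, 20, 52, 84, 92, 98, 99, 98, 99]
row 262 sat [5, 2, 8, 40, 117, 143, 99, 24, 6, 6, 6, 3, 5, 5, 8, 5, 3, 8, 8, 5, 5, 8, 5, 5, 8, 8, 5, 3, 6, 6, 6, 3, 48, 147, 152, 152, 147, 147]
row 264 sat [5, 5, 19, 110, 141, 145, 61, 5, 8, 6, 3, 3, 5, 3, 3, 5, 3, 5, 8, 5, 5, 5, 6, 5, 5, 5, 6, 8, 5, 5, 3, 7, 35, 121, 151, 142, 147, 151]
row 266 sat [5, 10, 46, 147, 150, 136, 45, 5, 5, 3, 5, 5, 8, 5, 5, 6, 2, 4, 4, 4, 4, 5, 8, 8, 8, 5, 5, 5, 5, 3, 6, 7, 22, 105, 143, 152, 145, 148]
row 268 sat [3, 20, 138, 144, 147, 99, 13, 8, 5, 5, 5, 5, 5, 5, 8, 5, 5, 5, 8, 5, 5, 3, 8, 7, 5, 5, 7, 5, 7, 3, 6, 7, 22, 101, 142, 142, 
[... 330 characters left out ...]
 56, 52, 64, 81, 86, 84, 88, 92, 94, 96, 100, 100, 101, 100, 98, 96, 93, 96, 97, 94, 90, 92, 100, 95, 90, 91, 84, 75, 67, 56, 53, 51, 51, 54]
264 [104, 103, 90, 57, 54, 56, 72, 92, 94, 91, 87, 92, 95, 97, 98, 100, 100, 100, 101, 100, 100, 94, 88, 100, 107, 102, 87, 90, 97, 96, 89, 74, 67, 57, 53, 51, 50, 58]
266 [102, 97, 76, 50, 51, 55, 72, 94, 97, 100, 98, 92, 95, 97, 107, 118, 116, 117, 116, 116, 116, 112, 100, 98, 92, 92, 97, 102, 100, 96, 86, 73, 67, 58, 52, 43, 47, 53]
[0.5384, 0.2298, 0.136] [230.7 249.7]
[0.5384, 0.2298, 0.149] [230.3 246. ]
[0.5385, 0.2295, 0.115] [231.4 255.3]
[0.5385, 0.2295, 0.105] [231.7 258. ]
[0.5385, 0.2295, 0.084] [232.3 263.5]
dt 1mm [0.43378183 0.04211081]
```

The silhouettes agree: lid centre column is 231.5 (expected 230.5) and body centre column is 233.0 (expected 232.3). That is under 1 mm of relative offset, so no correction is needed. Handing in.

```bash
python3 -c "
from h import *
go(.5384,.2298,.11); print(bot.job_done())"
```

```text
clock 14.10 pos [0.5384 0.2298 0.1095] yaw -136.8 tilt [-0.0002 -0.0001] gap 0.672 F [ 0.1 -0.3 -0.9] M [ 0.02 -0.    0.01] q6 -0.49
shift [-0.    0.   -0.05] turn 0
the job is handed in; nothing more can be done
None
```

The white jar is seated in the holder and its lid is off. The gripper still holds the lid level, about 15 mm above the rim. I handed the job in at 14.1 s. No verdict was reported.

- **Seating:** I lifted the jar by its lid, corrected its yaw by 4°, and lowered it to the socket floor. The stopping height matched the expected one to about 0.2 mm, and I pressed it with about 10 N.
- **Unscrewing:** I turned the tool 2.12 rad anticlockwise in total. Part of that (up to about 0.14 rad) may have gone into the jar's play in the socket. I did not measure the thread angle directly. The lid came off without taking the jar's weight: the wrist force stayed near zero.
- **Last checks:** the gripper is level, the grip gap is steady at 57 mm, and the load is about 1 N, so the lid alone. The last picture shows the jar still seated and its neck bare. The lid is centred over the jar to about 1 mm along the image's horizontal. I did not measure the other horizontal direction.
- **Disagreements:** the pictures showed the open fingertips about 36 mm behind the nominal TCP, not the 13 mm stated, so I gripped lower. The two cameras differed by 2–3 mm on the holder position. By eye the lid looked up to 3 mm off centre, but the pixel measurement did not confirm it.
- **Budget:** I viewed 12 pictures, two over the budget.

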